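# Open the hob cover and slide the saucepan onto the keep-warm ring

## Task

The potatoes are cooked: swing the metal cover on the hob fully open until it rests on its stop, then slide the saucepan smoothly across the hob from the red ring so that it sits centred in the white ring that the cover was hiding. Keep the pan flat on the hob all the way, never lifted, tipped or knocked, leave the cover open, and do not disturb the bottle, jar and mug.

Things in the scene. Friction and masses are not known exactly. Their poses are not given: they have to be found in the camera images.
- hob: Portable two-ring induction hob, black glass top on a steel case, fixed. 300 mm (x) by 460 mm (y), 60 mm high; origin at the centre of its underside on the table; +x points to the hob's back, away from the robot, z up. The flat top is at z = +60 mm. The two rings lie side by side along its y, 205 mm apart; which side is which varies.
- red_ring (a point): Centre of the red ring (cross in the middle, 170 mm outer diameter, printed flat) on the hob's top, where the pan stands at first.
- white_ring (a point): Centre of the white ring (cross in the middle, 170 mm outer diameter, printed flat) on the hob's top, hidden under the closed cover: the place the pan must go to.
- cover (a joint): Opening angle of the cover, rad: 0 = closed, lying level over the white ring; 1.75 = leaning back a little past upright, on its stop. The hinge is stiff (about 0.5 N m): the cover stays at any angle where it is left, and may start slightly ajar. The cover is an aluminium plate 182 mm (hob x) by 180 mm (hob y), 6 mm thick, 0.3 kg, hinged at its back edge.
- cover_hinge (a point): Middle of the cover's hinge axis: 100 mm behind the white ring's centre (along the hob's +x), 15 mm above the hob's top, in the middle of the plate's thickness. The axis runs along the hob's y. The plate runs from 8 to 190 mm from the axis. Its axes turn with the cover: -x runs along the plate to the free edge, z is the plate's outer (upper when shut) side.
- cover_bar (a point): Middle of the black round handle bar on the cover, 10 mm thick, along the hob's y, 80 mm clear between its two posts, its centre line 43 mm off the plate's middle plane (40 mm off its upper face) and 170 mm from the hinge axis along the plate. Turns with the cover.
- pan: Steel saucepan with potatoes (fixed inside), loose, 0.4 to 0.9 kg. Straight round wall 140 mm outer diameter, 70 mm high, 3 mm wall; origin at the centre of its underside, z up. A straight black handle 20 mm wide and 14 mm thick runs along the pan's own -x, from 84 to 209 mm from the centre, its middle 58 mm above the pan's underside; it points roughly to the robot at first.
- oil: Bystander: green glass oil bottle, 62 mm diameter, 200 mm high, origin at the centre of its underside.
- spice: Bystander: amber spice jar with a red cap, 60 mm diameter, 90 mm high, origin at the centre of its underside.
- mug: Bystander: blue mug, 76 mm diameter, 85 mm high, origin at the centre of its underside, handle along its +y.

How it is judged:
On the way, in this order (a step that is already met when the one before it is completed fails the run):
1. the cover is swung fully open against its stop (over 1.66 rad), the pan still on the red ring (within 40 mm) (value of joint cover above 1.66 rad and horizontal distance between pan and red_ring below 0.04 m), for 0.2 s.
2. the pan stands flat inside the white ring (centres within 15 mm) (horizontal distance between pan and white_ring below 0.015 m and angle between pan's own z axis and vertical below 0.05 rad and z of pan in the frame of hob between 0.056 and 0.064 m), for 0.2 s.
At the end, for the whole second after the job is handed in: The pan stands flat and still on the hob, its centre within 15 mm of the white ring's centre (its base inside the ring's outer edge), and the cover is open on its stop (over 1.66 rad) (all of step 2 and value of joint cover above 1.66 rad and linear speed of pan below 0.02 m/s); the robot touches nothing.
It fails at once if the pan is lifted more than 6 mm off the hob (z of pan in the frame of hob above 0.066 m).
It fails at once if the pan tips by more than 0.15 rad or falls off the hob (angle between pan's own z axis and vertical above 0.15 rad or z of pan in the frame of hob below 0.05 m).
It fails at once if the pan is knocked along faster than 0.4 m/s (linear speed of pan above 0.4 m/s).
It fails at once if the bottle, the jar or the mug is shoved more than 30 mm or knocked over (distance of any of oil, spice, mug from where it was at the start of the episode above 0.03 m or angle between any of oil, spice, mug's own z axis and vertical above 0.35 rad).
It also fails if it takes over 64 s, if anything falls off the work surface, if the arm or the gripper's body presses on something with over 40 N, if the wrist force passes 120 N, or if a joint passes its speed limit or range.

## Robot

A 6-joint arm with a two-finger parallel gripper is mounted at the origin on the work surface. World frame = base frame: x ahead of the robot, y to its left, z up, the work surface at z = 0. Lengths are in m, angles in rad, forces in N, time in s.
With the tool pointing down it reaches from about 0.375 to 0.975 m from the base axis. Payload 3.8 kg.
Tool frame: the origin (TCP) lies midway between the tips of the shut fingers; the grasp point (between the pads) lies 19 mm behind it (bot.pinch_z is the distance from the TCP to the grasp point, in m); z points along the fingers, y is the line along which they close (so a half turn about z gives the same grasp; the last joint's range is limited). The gripper opens to 88 mm and grips with 3 to 60 N. Pads are 18 mm wide; open, the fingers measure 123 mm over their backs; the gripper's body (75 mm by 187 mm) begins 45 mm behind the grasp point.
Start: joints at [-1.371, 0.264, 1.604, -0, 1.274, -0.037], TCP at [0.158, -0.656, 0.239] pointing down, gripper open.
Joint ranges: [-2.63, 2.63], [-0.94, 2.18], [0.31, 2.57], [-1.31, 4.45], [0, 2.66], [-2.55, 2.55]. Speed limits (rad/s): [2.57, 2.57, 3.14, 3.14, 3.14, 3.14].

## Interface

Orientations are given as [roll, pitch, yaw] about the fixed x, y, z axes, in that order (R = Rz(yaw) Ry(pitch) Rx(roll)).
In Python, from rig import get_state, capture, camera_model, ticket, boxes_of, cut_out, bot gives the robot as it stands.
- The arm moves only by the tool send_rows, never from a script. Its argument "rows" is a list of rows, each an object with "grip": the closure in counts, from 0 (fully open) to 255 (shut); "xyz": the shift along the tool's x, y, z in m, a list of three; "roll": the turn about the tool's z in degrees. In form: [{"grip": grip, "xyz": [tx, ty, tz], "roll": roll}, ...]. A call has 1 to 12 rows; each row is the pose to reach, as a shift and turn from the pose commanded when the call began, along the tool's axes at that moment; what a row does not reach only later rows make up. A row lasts 1/10 s, in which the tool goes at most 50 mm and 8.59 degrees, less where a joint would pass 70% of its speed; a pose out of reach is approached as far as the arm can. A call with a gripper value outside its range is refused whole. The fingers move at their own pace and stop on an object; the grip force is fixed at half the most. Time passes only in rows, so rows that repeat a pose let the fingers close. It gives the time, the measured TCP pose, the force, the opening and the grip force at its end, in the units of the state.
- get_state(): the state, without advancing time (a new reading comes with each control period).
- capture(name): name is "scene" or "top" or "wrist"; returns the picture (400x640x3 uint8, red, green, blue); there is no depth.
- camera_model(name): a dict with "intrinsics" (3x3 intrinsics, pixels), "position" and "orientation" of the camera in the world. Camera axes: x right, y down, z forward; pixel columns grow to the right and rows downward; lengths in m; the calibration is good to about 2 mm. A picture is of the moment at which its call begins: read the wrist's pose just before it. camera_model takes no time and is no camera call; for the wrist camera it gives the pose at the moment of the call.
- ticket.close_job(): hands the job in; it is judged then, once.
Trained networks look in the newest picture that a camera, given by its name, has taken for a name from the list of things; names that differ only in an ending like _2 or _b are one class to them, and where a whole thing is asked for, a point or a joint stands for the part that bears it (a point fixed in the world has none). Each returns a list of dicts, best first, with "conf" (0 to 1); they miss things now and then, are a little off and sometimes report something else, mostly with a low value. They report only what shows in the picture. A call takes as long as a camera call.
- boxes_of(query, camera): "uv" ([column, row] in pixels, amid what is visible of it).
- cut_out(query, camera): "mask" (400x640 bool, what is visible of it) and "uv" ([column, row] in pixels, amid what is visible of it).
The state is a dict: "clock": time; "q": joint angles; "qd": joint speeds; "joint_torque": joint torques, N m; "tcp_pos": TCP position; "tool_rot": TCP orientation; "wrist_force": force on the tool from outside, world axes, zero at the start; "torque": the same for the moment, N m; "opening": finger opening in m; "finger_force": force on a finger pad.
Only numpy, scipy, OpenCV 4.12 (cv2) and the standard library are available. Lean on these libraries where they do the work, as an engineer would, in place of code of your own. Each camera call takes 0.05 s, during which the arm holds its last target. There are 200 camera calls.

## Working session

There is one attempt and no reset: what is moved stays moved. The work goes in short steps, Python scripts to look and compute and a tool call to move; the robot and the scene stay as the last step left them, time stands still between calls to the robot, and variables do not carry over. Pictures are saved under pics/ and viewed, at most 10 in all, crops included, and the job is handed in when it is done.

Besides the shell and the picture viewer there is one more tool, called after "Request:" in YAML: its name, and indented under it one key for each argument. send_rows: Moves the arm, as the interface text tells. Its arguments: {"type":"object","properties":{"rows":{"type":"array"}},"required":["rows"]}

```bash
ls; mkdir -p pics
python3 - <<'E'
from rig import *
import cv2,numpy as np
s=get_state();print(s)
print([a for a in dir(bot) if a[0]!='_'])
a=capture("scene");b=capture("top")
for n in("scene","top"):
    print(n,camera_model(n))
    for q in("pan","cover","cover_bar","hob","oil","spice","mug","white_ring","red_ring"):
        try:print(q,[(d['uv'],round(d['conf'],2)) for d in boxes_of(q,n)][:3])
        except Exception as e:print(q,e)
cv2.imwrite("pics/a.png",cv2.resize(np.vstack([a,b])[:,:,::-1],(480,600)) if 0 else a[:,:,::-1]);cv2.imwrite("pics/b.png",b[:,:,::-1])
E
```

```text
pics
{'clock': 0.0, 'q': array([-1.37092154e+00,  2.64724531e-01,  1.60532943e+00, -1.23032868e-05,
        1.27368957e+00, -3.68729401e-02]), 'qd': array([ 0.00217558, -0.00132205,  0.00062414,  0.00026073, -0.00050818,
       -0.00113758]), 'joint_torque': array([-5.59722321e-04, -5.02117395e+01, -3.56880748e+01,  7.26076425e-02,
        2.92073545e-02, -1.66546383e-04]), 'tcp_pos': array([ 0.15819146, -0.65549395,  0.23743135]), 'tool_rot': array([-3.13944281e+00, -6.75426178e-05,  2.36751265e-01]), 'wrist_force': array([ 0.20006623, -1.11964634,  0.08367524]), 'torque': array([0.04400161, 0.00429475, 0.03166826]), 'finger_force': 0.0, 'opening': 0.08805617035987227}
['Unreachable', 'pinch_z']
scene {'intrinsics': array([[365.28040857,   0.        , 322.17126248],
       [  0.        , 365.28040857, 203.72820292],
       [  0.        ,   0.        ,   1.        ]]), 'position': array([1.07918551, 0.29247398, 0.97849665]), 'orientation': array([-2.58435789,  0.01402766,  2.07050559])}
pan [([363.5, 214.7], 0.97)]
cover [([295.9, 192.0], 0.77)]
cover_bar [([297.7, 191.5], 0.58)]
hob [([330.2, 231.2], 0.67), ([249.3, 147.9], 0.26)]
oil [([224.6, 169.4], 0.56)]
spice []
mug [([251.8, 146.3], 0.6)]
white_ring [([295.4, 191.8], 0.94)]
red_ring [([338.7, 238.2], 0.91)]
top {'intrinsics': array([[491.98907403,   0.        , 316.22137298],
       [  0.        , 491.98907403, 199.3575061 ],
       [  0.        ,   0.        ,   1.        ]]), 'position': array([0.43528519, 0.02803511, 1.33247708]), 'orientation': array([-3.01498271,  0.01248363, -1.59688056])}
pan [([280.2, 207.5], 0.85)]
cover [([360.5, 202.9], 0.9)]
cover_bar [([363.4, 201.9], 0.69)]
hob [([315.4, 210.7], 0.59)]
oil [([453.0, 184.6], 0.76)]
spice [([204.5, 174.2], 0.56)]
mug [([456.9, 234.9], 0.66)]
white_ring [([363.8, 201.8], 0.66)]
red_ring [([305.9, 192.8], 0.61)]
```

View pics/a.png

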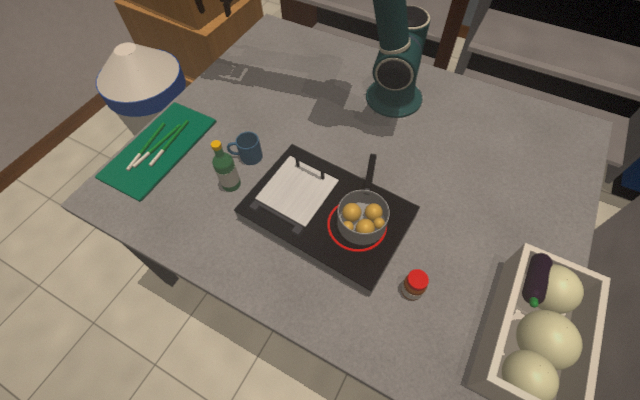

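View pics/b.png

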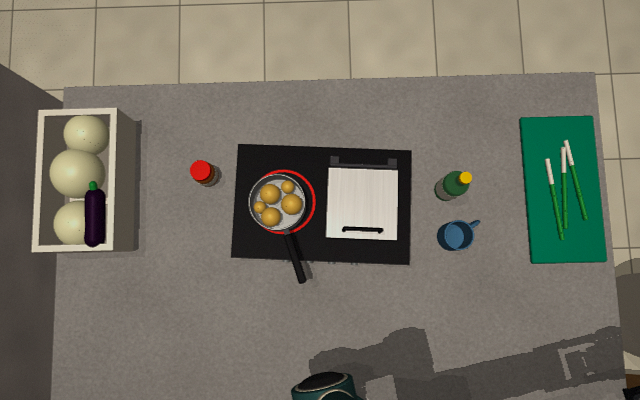

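The scene picture shows the cover shut on the hob's mug/bottle side, with its bar near (310,168), and the pan at (363,215) on the red ring. In the top picture the cover is at (362,203), its bar runs from (345,229) to (383,229), the pan is at (278,203) with its handle tip at (301,281), the jar is at (204,173), the bottle at (455,185) and the mug at (457,236).

```bash
cat > h.py <<'E'
from rig import *
import cv2,numpy as np
from scipy.spatial.transform import Rotation as R
def ray(n,uv,m=None):
    m=m or camera_model(n);d=np.linalg.inv(m['intrinsics'])@np.array([uv[0],uv[1],1.])
    return m['position'],R.from_euler('xyz',m['orientation']).as_matrix()@d
def onz(n,uv,z,m=None):
    p,d=ray(n,uv,m);return p+d*(z-p[2])/d[2]
def tri(rs):
    A=0;b=0
    for p,d in rs:
        d=d/np.linalg.norm(d);P=np.eye(3)-np.outer(d,d);A=A+P;b=b+P@p
    x=np.linalg.solve(A,b);return x,[round(float(np.linalg.norm(np.cross(x-p,d/np.linalg.norm(d)))),4) for p,d in rs]
E
python3 - <<'E'
from h import *
np.set_printoptions(precision=4,suppress=True)
img={n:capture(n) for n in("scene","top")}
for n in img:
    for q in("hob","cover","cover_bar","pan","oil","mug","spice"):
        r=cut_out(q,n)
        if not r: print(n,q,'none');continue
        m=r[0]['mask'].astype(np.uint8);c=max(cv2.findContours(m,0,1)[0],key=cv2.contourArea)
        print(n,q,round(r[0]['conf'],2),m.sum(),cv2.minAreaRect(c),'box',cv2.boundingRect(c))
# hob from dark colour in top
t=img["top"];hs=(t.max(2)<45).astype(np.uint8);hs[:,:225]=0;hs[:,420:]=0;hs[:140]=0;hs[275:]=0
hs=cv2.morphologyEx(hs,cv2.MORPH_OPEN,np.ones((13,13)))
pts=cv2.findNonZero(hs);hull=cv2.convexHull(pts);q=cv2.approxPolyDP(hull,6,True)[:,0]
print(q.tolist())
w=np.array([onz("top",p,.06)[:2] for p in hull[:,0]],np.float32)
print('hob',cv2.minAreaRect(w))
cv2.imwrite("pics/c.png",cv2.resize(t[130:300,220:420,::-1],None,fx=4,fy=3.5,interpolation=cv2.INTER_CUBIC))
s=img["scene"];cv2.imwrite("pics/d.png",cv2.resize(s[140:300,230:430,::-1],None,fx=4,fy=3.75,interpolation=cv2.INTER_CUBIC))
E
```

```text
scene hob 0.87 8330 ((324.6661682128906, 212.09347534179688), (162.05857849121094, 102.90038299560547), 29.357751846313477) box (234, 144, 185, 152)
scene cover 0.56 3621 ((295.9025573730469, 190.63156127929688), (58.8084831237793, 68.27259826660156), 36.52885055541992) box (255, 155, 84, 73)
scene cover_bar 0.88 3524 ((295.00146484375, 190.13438415527344), (59.51268768310547, 68.06057739257812), 36.25383758544922) box (254, 157, 85, 70)
scene pan 0.6 2582 ((363.0, 199.5), (91.0, 50.0), 90.0) box (338, 154, 51, 92)
scene oil 0.78 859 ((224.0689697265625, 165.17242431640625), (53.48025894165039, 20.42648696899414), 68.19859313964844) box (211, 140, 30, 51)
scene mug 0.73 744 ((247.67129516601562, 148.245849609375), (32.77927017211914, 31.441341400146484), 48.01278305053711) box (228, 131, 35, 33)
scene spice 0.86 621 ((414.9000549316406, 283.70001220703125), (22.807889938354492, 31.75216293334961), 26.56505012512207) box (402, 269, 27, 31)
top hob 0.78 11240 ((322.213134765625, 204.3838653564453), (178.30360412597656, 116.6487808227539), 2.385944128036499) box (231, 144, 181, 122)
top cover 0.96 5138 ((362.1648864746094, 201.08143615722656), (71.02690887451172, 75.42581939697266), 1.2730300426483154) box (326, 163, 72, 77)
top cover_bar 0.67 5240 ((362.5519104003906, 201.20208740234375), (71.38291931152344, 75.0999526977539), 2.2906100749969482) box (326, 163, 72, 78)
top pan 0.68 3078 ((277.0, 228.0), (108.0, 56.0), 90.0) box (249, 174, 57, 109)
top oil 0.39 1027 ((457.5, 235.5), (31.0, 43.0), 90.0) box (436, 220, 44, 32)
top mug 0.81 975 ((458.0, 235.5), (31.0, 42.0), 90.0) box (437, 220, 43, 32)
top spice 0.73 537 ((204.0, 172.50001525878906), (28.991382598876953, 21.920312881469727), 45.0) box (190, 160, 29, 26)
[[410, 151], [408, 263], [232, 256], [238, 144]]
hob ((0.5872399210929871, 0.02564147114753723), (0.45716413855552673, 0.3002442717552185), 86.08463287353516)
```

View pics/c.png

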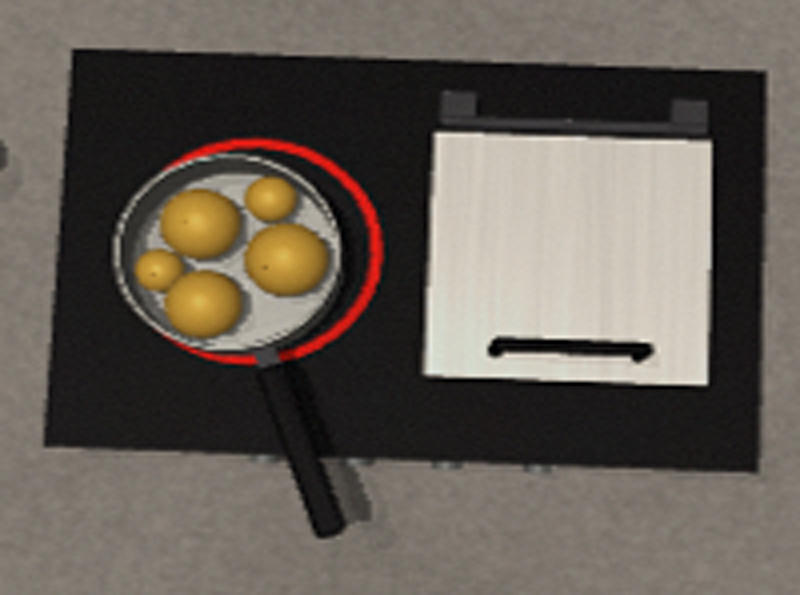

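View pics/d.png

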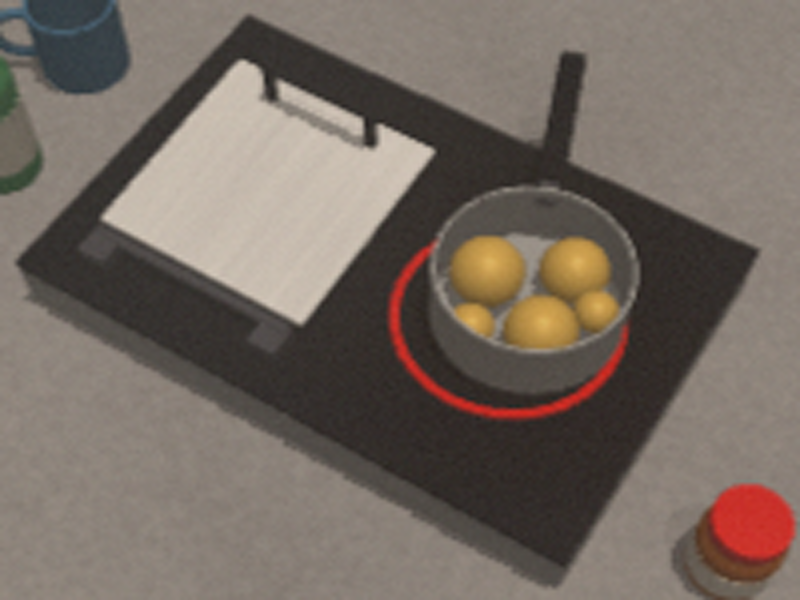

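Run:
```python
from h import *
np.set_printoptions(precision=4,suppress=True)
C=lambda x,y:(220+x/4-.4,130+y/3.5-.4);D=lambda x,y:(230+x/4-.4,140+y/3.75-.4)
T=lambda c,d:tri([ray("top",C(*c)),ray("scene",D(*d))])
pr={'bar':((570,349),(321,104)),'barL':((493,348),(373,122)),'barR':((651,351),(268,75)),'rim':((227.5,252),(534,268)),'tip':((330,533),(573,55)),
'hobFR':((758,471),(248,15)),'hobFL':((45,446),(758,252)),'hobBR':((767,72),(20,262)),'plateFR':((708,384),(243,60)),'plateFL':((424,376),(434,150)),'plateBR':((711,140),(100,218)),'plateBL':((433,131),(302,326))}
for k,v in pr.items(): print(k,*T(*v))
c=np.array([onz("top",C(*p),.06)[:2] for p in[(73,50),(767,72),(758,471),(45,446)]],np.float32)
print(c,'centre',c.mean(0),cv2.minAreaRect(c))
print('rim z.13',onz("top",C(227.5,252),.13),onz("scene",D(534,268),.13),'handle',onz("top",C(330,533),.12),onz("top",C(272,368),.12))
for n in("oil","mug","spice"):
  for cam in("top","scene"):
    pass
print('oil base',onz("top",(447,195),.0),onz("scene",(231,185),0),'mug',onz("top",(457,237),.08),'jar',onz("top",(202,170),.09))
```

```text
bar [ 0.5132 -0.0727  0.1074] [0.0002, 0.0002]
barL [ 0.5152 -0.0257  0.1151] [0.0011, 0.0011]
barR [ 0.5098 -0.1216  0.112 ] [0.0011, 0.0011]
rim [0.5866 0.137  0.1258] [0.0006, 0.0006]
tip [0.389  0.0775 0.1207] [0.0013, 0.0013]
hobFR [ 0.4242 -0.1943  0.0592] [0.0007, 0.0007]
hobFL [0.4544 0.2635 0.0549] [0.0008, 0.0008]
hobBR [ 0.7214 -0.2138  0.057 ] [0.0011, 0.0011]
plateFR [ 0.4868 -0.1602  0.0842] [0.0008, 0.0008]
plateFL [0.4982 0.017  0.0846] [0.0013, 0.0013]
plateBR [ 0.6676 -0.1729  0.077 ] [0.0006, 0.0006]
plateBL [0.6798 0.0064 0.0755] [0.0008, 0.0008]
[[ 0.7516  0.2435]
 [ 0.7213 -0.2143]
 [ 0.4239 -0.1935]
 [ 0.4541  0.2633]] centre [0.5877 0.0248] ((0.5876826643943787, 0.024533525109291077), (0.45891818404197693, 0.2981393337249756), 86.21559143066406)
rim z.13 [0.5858 0.1371 0.13  ] [0.5892 0.1373 0.13  ] handle [0.3885 0.0788 0.12  ] [0.5041 0.1119 0.12  ]
oil base [ 0.6074 -0.3163  0.    ] [ 0.6279 -0.3097  0.    ] mug [ 0.4891 -0.3144  0.08  ] jar [0.6781 0.3312 0.09  ]
```

Request:
send_rows:
  rows:
    - {"grip": 0, "xyz": [0.014, -0.015, 0], "roll": -4}
    - {"grip": 0, "xyz": [0.038, -0.039, 0], "roll": -10}
    - {"grip": 0, "xyz": [0.07, -0.073, -0.005], "roll": -17}
    - {"grip": 0, "xyz": [0.103, -0.107, -0.01], "roll": -24}
    - {"grip": 0, "xyz": [0.136, -0.141, -0.015], "roll": -31}
    - {"grip": 0, "xyz": [0.169, -0.175, -0.02], "roll": -38}
    - {"grip": 0, "xyz": [0.202, -0.209, -0.02], "roll": -45}
    - {"grip": 0, "xyz": [0.235, -0.244, -0.02], "roll": -52}
    - {"grip": 0, "xyz": [0.267, -0.278, -0.02], "roll": -59}
    - {"grip": 0, "xyz": [0.3, -0.312, -0.02], "roll": -66}
    - {"grip": 0, "xyz": [0.328, -0.34, -0.02], "roll": -71}
    - {"grip": 0, "xyz": [0.34, -0.354, -0.02], "roll": -72.6}

```text
clock: 3.0
tcp_pos: [0.4071, -0.2296, 0.2591]
tool_rot: [3.14, -0.0, 1.509]
wrist_force: [0.1, 0.2, -0.6]
opening: 0.0879
finger_force: 0.0
```

Request:
send_rows:
  rows:
    - {"grip": 0, "xyz": [0.03, 0.015, 0], "roll": 0}
    - {"grip": 0, "xyz": [0.07, 0.035, 0], "roll": 0}
    - {"grip": 0, "xyz": [0.11, 0.055, 0], "roll": 0}
    - {"grip": 0, "xyz": [0.145, 0.074, 0], "roll": 0}
    - {"grip": 0, "xyz": [0.165, 0.084, 0], "roll": 0}
    - {"grip": 0, "xyz": [0.165, 0.084, 0], "roll": 0}
    - {"grip": 0, "xyz": [0.165, 0.084, 0], "roll": 0}

```text
clock: 3.7
tcp_pos: [0.5005, -0.0732, 0.2587]
tool_rot: [-3.141, 0.001, 1.505]
wrist_force: [1.0, -0.2, 0.6]
opening: 0.0882
finger_force: 0.0
```

Run:
```python
from h import *
np.set_printoptions(precision=4,suppress=True)
s=get_state();print(s['clock'],s['tcp_pos'],s['tool_rot'],s['q'])
m=camera_model("wrist");print(m)
a=capture("wrist");cv2.imwrite("pics/w1.png",a[:,:,::-1])
```

```text
3.7 [ 0.5005 -0.0732  0.2587] [-3.1411  0.0006  1.5055] [-0.194  -0.0718  1.9331 -0.0007  1.2806 -0.1285]
{'intrinsics': array([[337.1399,   0.    , 320.9628],
       [  0.    , 337.1399, 199.8233],
       [  0.    ,   0.    ,   1.    ]]), 'position': array([ 0.506 , -0.0077,  0.4055]), 'orientation': array([ 2.8814,  0.0002, -0.066 ])}
```

View pics/w1.png

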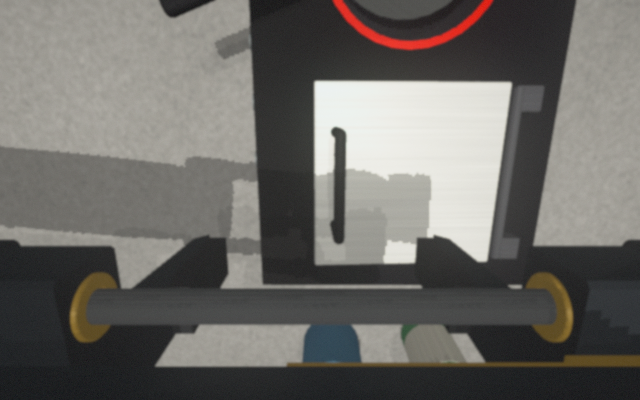

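The wrist picture shows the bar as a line from about (338,132) to (339,240), between the fingers in the picture's left-right direction. The cover's hinge edge is at column 510, and the red ring shows at the top.

Run:
```python
from h import *
np.set_printoptions(precision=4,suppress=True)
C=lambda x,y:(220+x/4-.4,130+y/3.5-.4);D=lambda x,y:(230+x/4-.4,140+y/3.75-.4)
w=ray("wrist",(339,186));t=ray("top",C(570,349));s=ray("scene",D(321,104))
print(tri([w,t]),tri([w,s]),tri([w,t,s]))
for z in(.105,.11,.115,.12,.125):
  a,b=[onz("wrist",p,z) for p in((338,130),(339,242))];print(z,(a+b)/2,np.linalg.norm(a-b))
for p in((314,81),(512,82),(491,262),(316,265)): print(onz("wrist",p,.079))
```

```text
(array([ 0.5148, -0.0722,  0.1207]), [0.0023, 0.0023]) (array([ 0.5169, -0.0724,  0.1127]), [0.002, 0.002]) (array([ 0.5151, -0.0731,  0.1101]), [0.0031, 0.002, 0.0016])
0.105 [ 0.5172 -0.0784  0.105 ] 0.10483544685357367
0.11 [ 0.517  -0.0773  0.11  ] 0.10309115513674588
0.115 [ 0.5168 -0.0761  0.115 ] 0.1013468634199181
0.12 [ 0.5166 -0.0749  0.12  ] 0.09960257170309031
0.125 [ 0.5164 -0.0738  0.125 ] 0.09785827998626254
[0.5012 0.0178 0.079 ]
[0.6822 0.0047 0.079 ]
[ 0.6742 -0.1747  0.079 ]
[ 0.4899 -0.1658  0.079 ]
```

Request:
send_rows:
  rows:
    - {"grip": 0, "xyz": [0.001, 0.005, 0.02], "roll": 0}
    - {"grip": 0, "xyz": [0.001, 0.014, 0.055], "roll": 0}
    - {"grip": 0, "xyz": [0.001, 0.014, 0.095], "roll": 0}
    - {"grip": 0, "xyz": [0.001, 0.014, 0.13], "roll": 0}
    - {"grip": 0, "xyz": [0.001, 0.014, 0.15], "roll": 0}
    - {"grip": 0, "xyz": [0.001, 0.014, 0.158], "roll": 0}
    - {"grip": 0, "xyz": [0.001, 0.014, 0.158], "roll": 0}
    - {"grip": 120, "xyz": [0.001, 0.014, 0.158], "roll": 0}
    - {"grip": 180, "xyz": [0.001, 0.014, 0.158], "roll": 0}
    - {"grip": 210, "xyz": [0.001, 0.014, 0.158], "roll": 0}

```text
clock: 4.75
tcp_pos: [0.5159, -0.0735, 0.1023]
tool_rot: [3.139, 0.0, 1.504]
wrist_force: [-0.5, -0.3, -0.4]
opening: 0.0664
finger_force: 0.0
```

Request:
send_rows:
  rows:
    - {"grip": 225, "xyz": [0, 0, 0], "roll": 0}
    - {"grip": 240, "xyz": [0, 0, 0], "roll": 0}
    - {"grip": 255, "xyz": [0, 0, 0], "roll": 0}
    - {"grip": 255, "xyz": [0, 0, 0], "roll": 0}
    - {"grip": 255, "xyz": [0, 0, 0], "roll": 0}

```text
clock: 5.25
tcp_pos: [0.5146, -0.0731, 0.1006]
tool_rot: [-3.141, -0.0, 1.504]
wrist_force: [-0.0, 0.2, -0.1]
opening: 0.0264
finger_force: 0.0
```

Request:
send_rows:
  rows:
    - {"grip": 255, "xyz": [0, 0, 0], "roll": 0}
    - {"grip": 255, "xyz": [0, 0, 0], "roll": 0}
    - {"grip": 255, "xyz": [0, 0, 0], "roll": 0}
    - {"grip": 255, "xyz": [0, 0, 0], "roll": 0}
    - {"grip": 255, "xyz": [0, 0, 0], "roll": 0}

```text
clock: 5.75
tcp_pos: [0.516, -0.0733, 0.1009]
tool_rot: [3.139, 0.0, 1.504]
wrist_force: [6.1, 0.7, -4.6]
opening: 0.0063
finger_force: 30.1
```

Run:
```python
from h import *
a=capture("wrist");b=capture("scene")
b=cv2.resize(b[110:250,220:440],(640,400),interpolation=cv2.INTER_CUBIC)
cv2.imwrite("pics/w2.png",np.hstack([a[100:400,160:560],cv2.resize(b,(400,300))])[:,:,::-1]);s=get_state();print(s['opening'],s['finger_force'],s['wrist_force'],s['torque'])
```

```text
0.006245202764384784 30.12870591133833 [ 6.13323936 -1.00771758 -4.64288994] [-0.05630053 -0.79752937 -0.00738659]
```

View pics/w2.png

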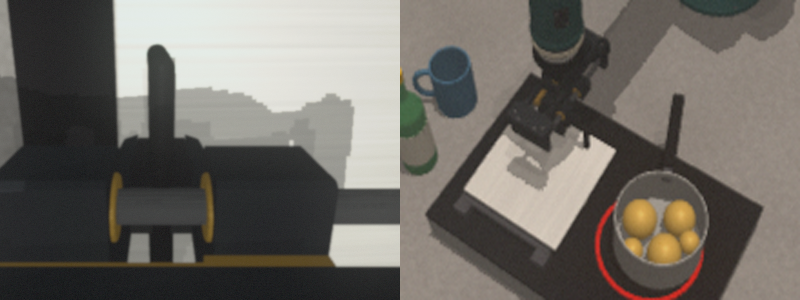

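The wrist crop shows the bar held between the two fingers near (160,200), and the scene crop shows the pan still on the red ring. Next I work out the arc.

Run:
```python
import numpy as np
f=lambda t:np.array([-170*np.cos(t)+43*np.sin(t),170*np.sin(t)+43*np.cos(t)])
t0=.02
T=np.concatenate([[.02,.05,.1],np.linspace(.1,1.755,23)[1:]])[1:]
for h in(T[:12],T[12:]):
    for t in h: d=f(t)-f(t0);print(f"{t:.3f} ty {d[0]/1e3:.4f} tz {-d[1]/1e3:.4f}")
    t0=h[-1];print()
```

```text
0.050 ty 0.0015 tz -0.0051
0.100 ty 0.0042 tz -0.0134
0.175 ty 0.0092 tz -0.0256
0.250 ty 0.0151 tz -0.0374
0.326 ty 0.0218 tz -0.0487
0.401 ty 0.0294 tz -0.0595
0.476 ty 0.0377 tz -0.0697
0.551 ty 0.0468 tz -0.0793
0.627 ty 0.0566 tz -0.0881
0.702 ty 0.0670 tz -0.0962
0.777 ty 0.0780 tz -0.1035
0.852 ty 0.0896 tz -0.1099

0.927 ty 0.0120 tz -0.0055
1.003 ty 0.0243 tz -0.0102
1.078 ty 0.0370 tz -0.0138
1.153 ty 0.0499 tz -0.0166
1.228 ty 0.0630 tz -0.0183
1.304 ty 0.0761 tz -0.0190
1.379 ty 0.0893 tz -0.0188
1.454 ty 0.1024 tz -0.0176
1.529 ty 0.1155 tz -0.0154
1.605 ty 0.1282 tz -0.0122
1.680 ty 0.1408 tz -0.0080
1.755 ty 0.1529 tz -0.0030
```

Request:
send_rows:
  rows:
    - {"grip": 255, "xyz": [0, 0.002, -0.005], "roll": 0}
    - {"grip": 255, "xyz": [0, 0.005, -0.0134], "roll": 0}
    - {"grip": 255, "xyz": [0, 0.0102, -0.0256], "roll": 0}
    - {"grip": 255, "xyz": [0, 0.0161, -0.0374], "roll": 0}
    - {"grip": 255, "xyz": [0, 0.0228, -0.0487], "roll": 0}
    - {"grip": 255, "xyz": [0, 0.0304, -0.0595], "roll": 0}
    - {"grip": 255, "xyz": [0, 0.0387, -0.0697], "roll": 0}
    - {"grip": 255, "xyz": [0, 0.0478, -0.0793], "roll": 0}
    - {"grip": 255, "xyz": [0, 0.0576, -0.0881], "roll": 0}
    - {"grip": 255, "xyz": [0, 0.068, -0.0962], "roll": 0}
    - {"grip": 255, "xyz": [0, 0.079, -0.1035], "roll": 0}
    - {"grip": 255, "xyz": [0, 0.0906, -0.1099], "roll": 0}

```text
clock: 7.05
tcp_pos: [0.6021, -0.0791, 0.205]
tool_rot: [-3.132, -0.0, 1.504]
wrist_force: [1.6, -1.2, -15.7]
opening: 0.0068
finger_force: 30.8
```

Request:
send_rows:
  rows:
    - {"grip": 255, "xyz": [0, 0.012, -0.0035], "roll": 0}
    - {"grip": 255, "xyz": [0, 0.0243, -0.007], "roll": 0}
    - {"grip": 255, "xyz": [0, 0.037, -0.0108], "roll": 0}
    - {"grip": 255, "xyz": [0, 0.0499, -0.0136], "roll": 0}
    - {"grip": 255, "xyz": [0, 0.063, -0.0153], "roll": 0}
    - {"grip": 255, "xyz": [0, 0.0761, -0.016], "roll": 0}
    - {"grip": 255, "xyz": [0, 0.0893, -0.0158], "roll": 0}
    - {"grip": 255, "xyz": [0, 0.1024, -0.0146], "roll": 0}
    - {"grip": 255, "xyz": [0, 0.1155, -0.0124], "roll": 0}
    - {"grip": 255, "xyz": [0, 0.1282, -0.0092], "roll": 0}
    - {"grip": 255, "xyz": [0, 0.1385, -0.006], "roll": 0}
    - {"grip": 255, "xyz": [0, 0.146, -0.0025], "roll": 0}

```text
clock: 8.25
tcp_pos: [0.7486, -0.0892, 0.2112]
tool_rot: [-3.134, 0.0, 1.504]
wrist_force: [-5.9, -1.1, -3.5]
opening: 0.0059
finger_force: 30.1
```

Request:
send_rows:
  rows:
    - {"grip": 255, "xyz": [0, 0.005, 0.001], "roll": 0}
    - {"grip": 255, "xyz": [0, 0.01, 0.0025], "roll": 0}
    - {"grip": 255, "xyz": [0, 0.013, 0.004], "roll": 0}
    - {"grip": 255, "xyz": [0, 0.013, 0.004], "roll": 0}
    - {"grip": 255, "xyz": [0, 0.013, 0.004], "roll": 0}

```text
clock: 8.75
tcp_pos: [0.7554, -0.0897, 0.2082]
tool_rot: [-3.121, 0.0, 1.504]
wrist_force: [-25.6, -0.0, 5.4]
opening: 0.0063
finger_force: 29.9
```

Request:
send_rows:
  rows:
    - {"grip": 255, "xyz": [0, -0.003, 0], "roll": 0}
    - {"grip": 255, "xyz": [0, -0.004, 0], "roll": 0}
    - {"grip": 200, "xyz": [0, -0.004, 0], "roll": 0}
    - {"grip": 195, "xyz": [0, -0.004, 0], "roll": 0}
    - {"grip": 195, "xyz": [0, -0.004, 0], "roll": 0}
    - {"grip": 195, "xyz": [0, -0.004, 0], "roll": 0}
    - {"grip": 195, "xyz": [0, -0.004, 0], "roll": 0}

```text
clock: 9.45
tcp_pos: [0.7603, -0.0896, 0.2098]
tool_rot: [3.14, 0.0, 1.504]
wrist_force: [-0.4, -0.4, -0.3]
opening: 0.0205
finger_force: 0.0
```

Request:
send_rows:
  rows:
    - {"grip": 195, "xyz": [0, -0.003, -0.005], "roll": 0}
    - {"grip": 195, "xyz": [0, -0.003, -0.02], "roll": 0}
    - {"grip": 195, "xyz": [0, -0.003, -0.045], "roll": 0}
    - {"grip": 195, "xyz": [0, -0.003, -0.075], "roll": 0}
    - {"grip": 195, "xyz": [0, -0.003, -0.1], "roll": 0}
    - {"grip": 195, "xyz": [0, -0.003, -0.11], "roll": 0}

```text
clock: 10.05
tcp_pos: [0.7582, -0.0896, 0.325]
tool_rot: [3.134, 0.001, 1.504]
wrist_force: [0.2, -0.5, 0.4]
opening: 0.0209
finger_force: 0.0
```

Run:
```python
from h import *
s=get_state();print(s['tcp_pos'],s['wrist_force'])
a=capture("top");b=capture("scene")
print(boxes_of("white_ring","top"),boxes_of("white_ring","scene"))
cv2.imwrite("pics/e.png",np.vstack([cv2.resize(x,(800,300),interpolation=cv2.INTER_CUBIC) for x in (a[130:290,220:420],b[100:260,220:420])])[:,:,::-1])
```

```text
[ 0.75820956 -0.08961694  0.32498855] [ 0.23873232 -0.48874076  0.39067436]
[{'uv': [339.0, 182.6], 'conf': 0.81}] [{'uv': [290.7, 195.9], 'conf': 0.82}]
```

View pics/e.png

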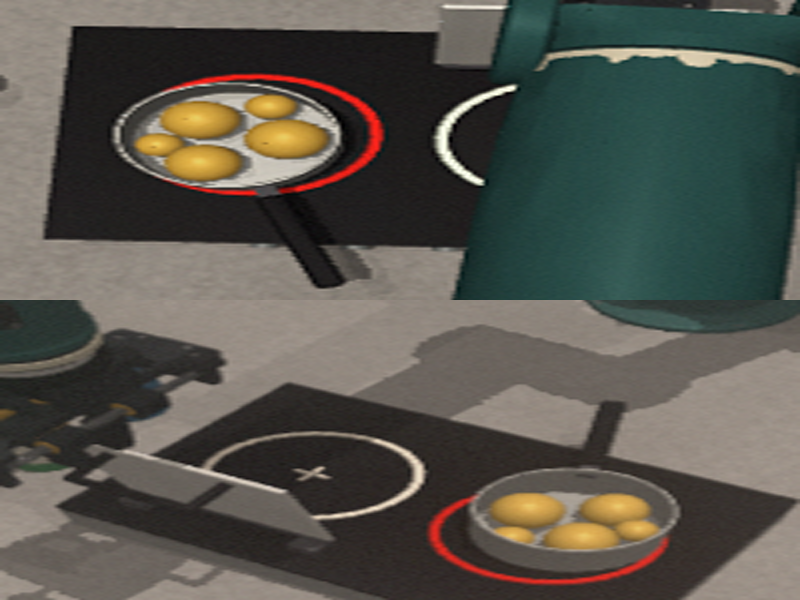

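The top half shows the white ring partly behind the arm and the pan unmoved. The lower half (scene) shows the cover standing open and the white cross at about (313,473), which is scene pixel (298,192).

Request:
send_rows:
  rows:
    - {"grip": 195, "xyz": [0.009, -0.015, -0.005], "roll": 4}
    - {"grip": 150, "xyz": [0.023, -0.042, -0.005], "roll": 10}
    - {"grip": 100, "xyz": [0.042, -0.075, -0.005], "roll": 17}
    - {"grip": 50, "xyz": [0.061, -0.109, -0.005], "roll": 24}
    - {"grip": 0, "xyz": [0.08, -0.143, 0], "roll": 31}
    - {"grip": 0, "xyz": [0.099, -0.177, 0.015], "roll": 38}
    - {"grip": 0, "xyz": [0.118, -0.21, 0.035], "roll": 45}
    - {"grip": 0, "xyz": [0.136, -0.243, 0.055], "roll": 52}
    - {"grip": 0, "xyz": [0.152, -0.272, 0.075], "roll": 59}
    - {"grip": 0, "xyz": [0.163, -0.292, 0.09], "roll": 65}
    - {"grip": 0, "xyz": [0.17, -0.303, 0.1], "roll": 69.6}
    - {"grip": 0, "xyz": [0.17, -0.303, 0.1], "roll": 69.6}

```text
clock: 11.45
tcp_pos: [0.4619, 0.1008, 0.2153]
tool_rot: [-3.14, 0.007, 0.291]
wrist_force: [-0.0, 0.9, 0.2]
opening: 0.0877
finger_force: 0.0
```

Run:
```python
from h import *
np.set_printoptions(precision=4,suppress=True)
s=get_state();print(s['clock'],s['tcp_pos'],s['tool_rot'])
mw=camera_model("wrist");w=capture("wrist");a=capture("top");b=capture("scene")
for n in("top","scene","wrist"):
  for q in("white_ring","red_ring","pan"):
    r=boxes_of(q,n);print(n,q,[(d['uv'],round(d['conf'],2),onz(n,d['uv'],.06)[:2]) for d in r[:2]])
print('cross scene',onz("scene",(298,192),.06))
cv2.imwrite("pics/f.png",np.hstack([cv2.resize(w,(400,300)),cv2.resize(a[120:280,220:420],(400,300),interpolation=cv2.INTER_CUBIC)])[:,:,::-1])
np.save("a.npy",a);np.save("b.npy",b);np.save("w.npy",w)
```

```text
11.45 [0.4619 0.1008 0.2153] [-3.1404  0.0073  0.2907]
top white_ring [([363.9, 180.7], 0.84, array([ 0.6434, -0.0863]))]
top red_ring [([309.1, 187.9], 0.56, array([0.6283, 0.0575]))]
top pan [([277.4, 202.2], 0.97, array([0.593 , 0.1411]))]
scene white_ring [([288.8, 196.7], 0.63, array([ 0.6084, -0.0934]))]
scene red_ring [([336.6, 236.7], 0.92, array([0.6595, 0.0948]))]
scene pan [([362.7, 211.9], 0.85, array([0.5519, 0.1246])), ([251.2, 150.1], 0.24, array([ 0.511 , -0.2971]))]
wrist white_ring [([556.2, 101.8], 0.55, array([ 0.5958, -0.076 ]))]
wrist red_ring [([401.4, 89.5], 0.64, array([0.5668, 0.0571]))]
wrist pan [([322.3, 53.3], 0.93, array([0.5751, 0.131 ]))]
cross scene [ 0.5808 -0.0777  0.06  ]
```

View pics/f.png

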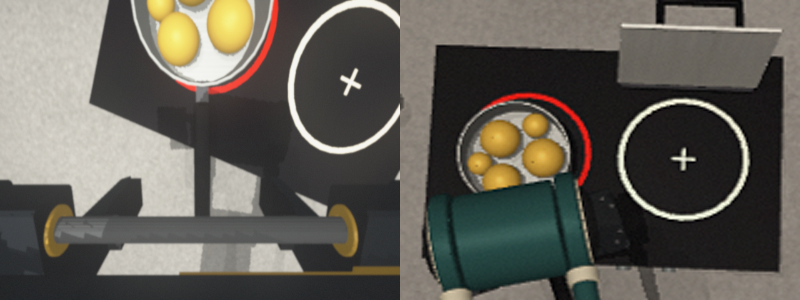

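The wrist half shows the handle upright at column 202, midway between the fingers. The white cross is at (350,82) in the wrist half and (683,159) in the top half, and the cover leans back in the top view.

Run:
```python
from h import *
np.set_printoptions(precision=4,suppress=True)
rs=[]
for n,(u,v),r in(("top",(361,205),9),("scene",(298,192),8),("wrist",(560,109),20)):
    g=np.load({"top":"a.npy","scene":"b.npy","wrist":"w.npy"}[n])[v-r:v+r,u-r:u+r].min(2)
    m=cv2.moments((np.clip(g.astype(float)-90,0,None)));uv=(u-r+m['m10']/m['m00'],v-r+m['m01']/m['m00'])
    print(n,uv,onz(n,uv,.06));rs.append(ray(n,uv))
print(tri(rs))
# pan rim from wrist+top earlier: rim ellipse in top image
print('handle',[onz("wrist",(323,v),.118+.007) for v in(200,300)])
```

```text
top (361.47803316846085, 204.25050916496946) [ 0.5815 -0.0777  0.06  ]
scene (297.1959972394755, 192.03243616287094) [ 0.582  -0.0798  0.06  ]
wrist (560.7619340818544, 108.99083665338645) [ 0.5911 -0.0824  0.06  ]
(array([ 0.5854, -0.077 ,  0.0674]), [0.0046, 0.0006, 0.0042])
handle [array([0.4692, 0.0992, 0.125 ]), array([0.3895, 0.0754, 0.125 ])]
```

Request:
send_rows:
  rows:
    - {"grip": 0, "xyz": [0, 0, 0.01], "roll": 0}
    - {"grip": 0, "xyz": [0, 0, 0.035], "roll": 0}
    - {"grip": 0, "xyz": [0, 0, 0.065], "roll": 0}
    - {"grip": 0, "xyz": [0, 0, 0.095], "roll": 0}
    - {"grip": 0, "xyz": [0, 0, 0.112], "roll": 0}
    - {"grip": 0, "xyz": [0, 0, 0.117], "roll": 0}
    - {"grip": 100, "xyz": [0, 0, 0.117], "roll": 0}
    - {"grip": 130, "xyz": [0, 0, 0.117], "roll": 0}
    - {"grip": 150, "xyz": [0, 0, 0.117], "roll": 0}
    - {"grip": 160, "xyz": [0, 0, 0.117], "roll": 0}
    - {"grip": 170, "xyz": [0, 0, 0.117], "roll": 0}
    - {"grip": 175, "xyz": [0, 0, 0.117], "roll": 0}

```text
clock: 13.25
tcp_pos: [0.4661, 0.1005, 0.1026]
tool_rot: [3.141, -0.001, 0.289]
wrist_force: [-0.4, 0.4, 0.3]
opening: 0.0426
finger_force: 0.0
```

Request:
send_rows:
  rows:
    - {"grip": 180, "xyz": [0, 0, 0.0], "roll": 0}
    - {"grip": 190, "xyz": [0, 0, 0], "roll": 0}
    - {"grip": 200, "xyz": [0, 0, 0], "roll": 0}
    - {"grip": 210, "xyz": [0, 0, 0], "roll": 0}
    - {"grip": 220, "xyz": [0, 0, 0], "roll": 0}
    - {"grip": 230, "xyz": [0, 0, 0], "roll": 0}
    - {"grip": 240, "xyz": [0, 0, 0], "roll": 0}
    - {"grip": 255, "xyz": [0, 0, 0], "roll": 0}
    - {"grip": 255, "xyz": [0, 0, 0], "roll": 0}

```text
clock: 14.15
tcp_pos: [0.4658, 0.1004, 0.1021]
tool_rot: [3.142, 0.0, 0.289]
wrist_force: [0.3, -0.2, -0.3]
opening: 0.0192
finger_force: 30.0
```

Run:
```python
from h import *
s=get_state();print(s['clock'],s['tcp_pos'],s['tool_rot'],s['wrist_force'],s['torque'],s['opening'],s['finger_force'])
```

```text
14.15 [0.46576291 0.10043951 0.10209025] [3.14155785e+00 8.67916082e-05 2.89206428e-01] [ 0.25843645 -0.16887624 -0.27373747] [-0.073893    0.02872627  0.00452674] 0.0191727701060769 29.999290890991688
```

Request:
send_rows:
  rows:
    - {"grip": 255, "xyz": [-0.0003, 0.001, 0], "roll": 0}
    - {"grip": 255, "xyz": [-0.0013, 0.004, 0], "roll": 0}
    - {"grip": 255, "xyz": [-0.003, 0.0092, 0], "roll": 0}
    - {"grip": 255, "xyz": [-0.0053, 0.0164, 0], "roll": 0}
    - {"grip": 255, "xyz": [-0.0083, 0.0256, 0], "roll": 0}
    - {"grip": 255, "xyz": [-0.0116, 0.0358, 0], "roll": 0}
    - {"grip": 255, "xyz": [-0.0152, 0.0471, 0], "roll": 0}
    - {"grip": 255, "xyz": [-0.0188, 0.0583, 0], "roll": 0}
    - {"grip": 255, "xyz": [-0.0224, 0.0696, 0], "roll": 0}
    - {"grip": 255, "xyz": [-0.0261, 0.0809, 0], "roll": 0}
    - {"grip": 255, "xyz": [-0.0297, 0.0921, 0], "roll": 0}
    - {"grip": 255, "xyz": [-0.033, 0.1024, 0], "roll": 0}

```text
clock: 15.35
tcp_pos: [0.4632, -0.0082, 0.1021]
tool_rot: [-3.142, 0.0, 0.289]
wrist_force: [0.3, 4.6, -0.4]
opening: 0.0196
finger_force: 30.3
```

Request:
send_rows:
  rows:
    - {"grip": 255, "xyz": [-0.0033, 0.0103, 0], "roll": 0}
    - {"grip": 255, "xyz": [-0.0069, 0.0215, 0], "roll": 0}
    - {"grip": 255, "xyz": [-0.0106, 0.0328, 0], "roll": 0}
    - {"grip": 255, "xyz": [-0.0142, 0.0441, 0], "roll": 0}
    - {"grip": 255, "xyz": [-0.0178, 0.0553, 0], "roll": 0}
    - {"grip": 255, "xyz": [-0.0214, 0.0666, 0], "roll": 0}
    - {"grip": 255, "xyz": [-0.0247, 0.0768, 0], "roll": 0}
    - {"grip": 255, "xyz": [-0.0277, 0.086, 0], "roll": 0}
    - {"grip": 255, "xyz": [-0.03, 0.0932, 0], "roll": 0}
    - {"grip": 255, "xyz": [-0.0317, 0.0984, 0], "roll": 0}
    - {"grip": 255, "xyz": [-0.0327, 0.1014, 0], "roll": 0}
    - {"grip": 255, "xyz": [-0.033, 0.1023, 0], "roll": 0}

```text
clock: 16.55
tcp_pos: [0.4608, -0.1147, 0.1021]
tool_rot: [-3.141, 0.0, 0.289]
wrist_force: [0.8, 5.1, 0.5]
opening: 0.0196
finger_force: 30.2
```

Request:
send_rows:
  rows:
    - {"grip": 255, "xyz": [0, 0, 0], "roll": 0}
    - {"grip": 255, "xyz": [0, 0, 0], "roll": 0}

```text
clock: 16.75
tcp_pos: [0.4608, -0.1147, 0.1021]
tool_rot: [3.141, 0.0, 0.29]
wrist_force: [0.2, 1.7, -0.4]
opening: 0.0196
finger_force: 30.2
```

Run:
```python
from h import *
s=get_state();print(s['clock'],s['tcp_pos'],s['wrist_force'],s['opening'])
w=capture("wrist");a=capture("top");b=capture("scene")
for n,i in zip("wab",(w,a,b)):np.save(n+".npy",i)
c=lambda i,x,y:cv2.resize(i[y:y+120,x:x+160],(400,300),interpolation=cv2.INTER_CUBIC)
cv2.imwrite("pics/g.png",np.vstack([np.hstack([cv2.resize(w,(400,300)),c(a,290,140)]),np.hstack([c(b,220,130)]*2)])[:,:,::-1])
```

```text
16.75 [ 0.46080918 -0.11465288  0.10209147] [ 0.16888567  1.72444231 -0.39250924] 0.0196211833706006
```

View pics/g.png

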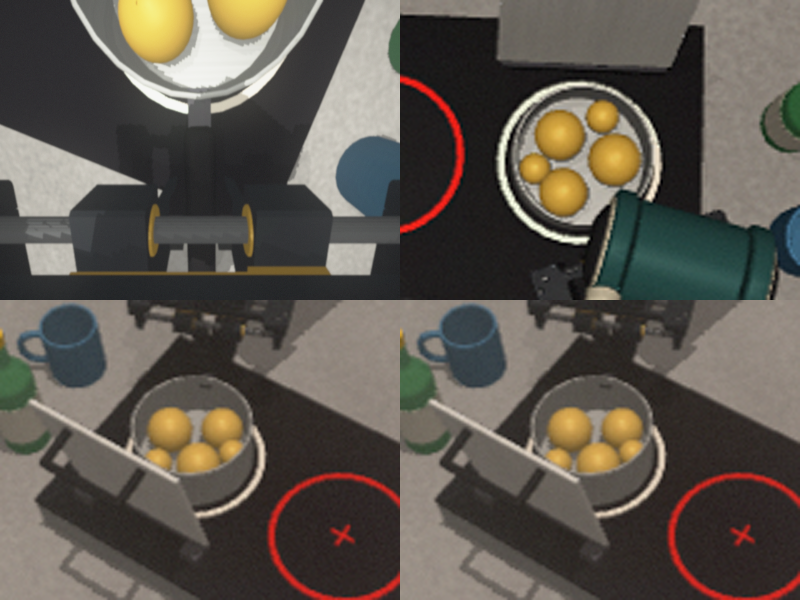

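The top crop (upper right) shows the pan inside the white ring, with the rim centre near (583,160) and the ring centre near (579.5,161.5). The scene crops show the cover still open and the pan flat.

Run:
```python
from h import *
np.set_printoptions(precision=4,suppress=True)
P=lambda x,y,X,Y:(X+x/2.5-.3,Y+y/2.5-.3)
ring=onz("top",P(179.5,161.5,290,140),.06);rim=onz("top",P(183,160,290,140),.13)
print('top',ring,rim)
# scene rim: left 131 right 253 top 376 bottom ~ (76..)
print('scene rim',onz("scene",P(192,121,220,130),.13),'ring cross before',onz("scene",(297.2,192.03),.06),'red cross',onz("scene",P(342.5,236,220,130),.06))
```

```text
top [ 0.5814 -0.0777  0.06  ] [ 0.5748 -0.0754  0.13  ]
scene rim [ 0.5795 -0.0777  0.13  ] ring cross before [ 0.582  -0.0798  0.06  ] red cross [0.5967 0.1269 0.06  ]
```

Request:
send_rows:
  rows:
    - {"grip": 255, "xyz": [0.001, 0, 0], "roll": 0}
    - {"grip": 255, "xyz": [0.003, 0.001, 0], "roll": 0}
    - {"grip": 255, "xyz": [0.004, 0.001, 0], "roll": 0}
    - {"grip": 255, "xyz": [0.004, 0.001, 0], "roll": 0}
    - {"grip": 180, "xyz": [0.004, 0.001, 0], "roll": 0}
    - {"grip": 120, "xyz": [0.004, 0.001, 0], "roll": 0}
    - {"grip": 90, "xyz": [0.004, 0.001, 0], "roll": 0}
    - {"grip": 90, "xyz": [0.004, 0.001, 0], "roll": 0}
    - {"grip": 90, "xyz": [0.004, 0.001, 0], "roll": 0}
    - {"grip": 90, "xyz": [0.004, 0.001, 0], "roll": 0}

```text
clock: 17.9
tcp_pos: [0.4651, -0.1144, 0.1021]
tool_rot: [3.141, -0.0, 0.289]
wrist_force: [-0.4, -0.4, 0.4]
opening: 0.0571
finger_force: 0.0
```

Request:
send_rows:
  rows:
    - {"grip": 90, "xyz": [0, 0, -0.008], "roll": 0}
    - {"grip": 90, "xyz": [0, 0, -0.03], "roll": 0}
    - {"grip": 90, "xyz": [0, 0, -0.06], "roll": 0}
    - {"grip": 90, "xyz": [0, 0, -0.1], "roll": 0}
    - {"grip": 90, "xyz": [0, 0, -0.135], "roll": 0}
    - {"grip": 90, "xyz": [-0.03, -0.03, -0.15], "roll": 0}
    - {"grip": 90, "xyz": [-0.04, -0.07, -0.15], "roll": 0}
    - {"grip": 90, "xyz": [-0.04, -0.11, -0.15], "roll": 0}
    - {"grip": 90, "xyz": [-0.04, -0.15, -0.15], "roll": 0}
    - {"grip": 90, "xyz": [-0.03, -0.19, -0.15], "roll": 0}
    - {"grip": 90, "xyz": [-0.03, -0.21, -0.15], "roll": 0}
    - {"grip": 90, "xyz": [-0.03, -0.21, -0.15], "roll": 0}

```text
clock: 19.1
tcp_pos: [0.3758, 0.0803, 0.2528]
tool_rot: [-3.141, -0.001, 0.293]
wrist_force: [-0.0, -0.2, -0.4]
opening: 0.0568
finger_force: 0.0
```

Run:
```python
from h import *
np.set_printoptions(precision=4,suppress=True)
s=get_state();print(s['clock'],s['tcp_pos'],s['wrist_force'],s['opening'])
a=capture("top");b=capture("scene")
for n,q in(("top","cover"),("top","oil"),("top","mug"),("top","spice")):print(q,[d['uv'] for d in boxes_of(q,n)][:1])
c=lambda i,x,y:cv2.resize(i[y:y+120,x:x+160],(800,600),interpolation=cv2.INTER_CUBIC)
cv2.imwrite("pics/i.png",np.vstack([cv2.resize(c(a,290,140),(500,375)),cv2.resize(c(b,220,130),(500,225))])[:,:,::-1])
```

```text
19.1 [0.3758 0.0803 0.2528] [-0.0239 -0.1659 -0.3672] 0.05681514041842644
cover [[365.9, 149.0]]
oil [[450.9, 184.6]]
mug [[456.8, 234.0]]
spice [[203.4, 173.9]]
```

View pics/i.png

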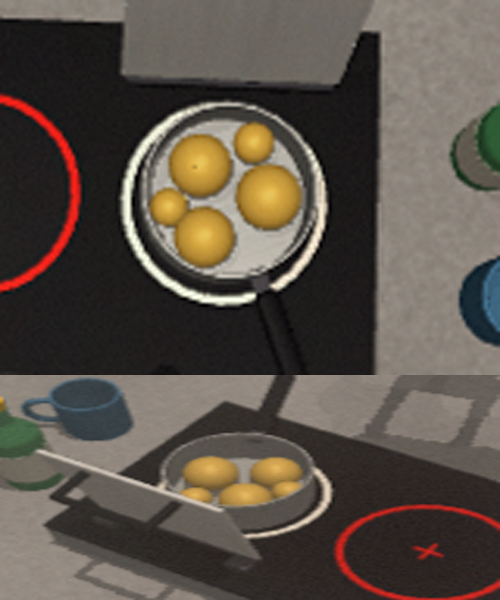

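The top crop shows the rim from columns 139 to 319 and rows 103 to 280, and the ring from columns 121 to 328 and rows 101 to 306. The scene crop shows the pan flat and the cover open.

Run:
```python
from h import *
P=lambda x,y:(290+x/3.125-.35,140+y/3.125-.35)
print(onz("top",P(224.5,203.5),.06),onz("top",P(229,191.5),.13))
a=capture("top");t=cv2.cvtColor(a,6)[140:260,290:450]
```

```text
[ 0.58018811 -0.07763848  0.06      ] [ 0.58162283 -0.07572101  0.13      ]
```

Run:
```python
from h import *
a,b=onz("top",(330,131.7),.262),onz("top",(411,136),.262);m=(a+b)/2;print(a,b,m)
m=m[:2]
x=np.array([.9977,-.067]);h=np.array([.6835,-.084])
print('edge offset behind hinge',(m-h)@x,'predicted 1.75:',.19*.178,'1.66:',.19*.089)
for t in(1.66,1.75):
    pass
```

```text
[0.72317519 0.00312838 0.262     ] [ 0.70806045 -0.17664712  0.262     ] [ 0.71561782 -0.08675937  0.262     ]
edge offset behind hinge 0.0322288255946831 predicted 1.75: 0.033819999999999996 1.66: 0.016909999999999998
```

The cover's measured edge offset matches it resting on its stop (about 1.74 rad), and the pan is within about 3 mm of the ring centre. I'm handing the job in.

```bash
python3 -c "
from rig import ticket
print(ticket.close_job())"
```

```text
the job is handed in; nothing more can be done
None
```

The job is handed in: the cover is open on its stop (about 1.74 rad measured), the pan stands flat about 3 mm from the white ring's centre, and the bottle, jar and mug were not touched; the hand-in returned no verdict.

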